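Set the bench thickness gauge to half a millimetre

ROBOT

A 6-joint arm with a two-finger parallel gripper is mounted at the origin on a cart in front of the work surface, level with it; the furniture and walls round the work are solid. World frame = base frame: x ahead of the robot, y to its left, z up, the work surface at z = 0. Lengths are in m, angles in rad, forces in N, time in s.
With the tool pointing down it reaches from about 0.3 to 0.85 m from the base axis. Payload 5.4 kg.
Tool frame: the origin (TCP) lies midway between the tips of the shut fingers; the grasp point (between the pads) lies 19 mm behind it; x points along the fingers, y is the direction in which the jaws open and shut, and the axes are right-handed (so a half turn about x gives the same grasp; the last joint's range is limited). The gripper opens to 85 mm and grips with 20 to 120 N. Pads are 22 mm wide; open, the fingers measure 114 mm over their backs; the gripper's body (76 mm by 85 mm) begins 54 mm behind the grasp point. The pads swing forward as they close: fully open they stand 13 mm farther back than shut.
Start: joints at [-1.45, 0.158, 1.597, -0, 1.386, -0.21], TCP at [0.187, -0.544, 0.231] pointing down, gripper open.
Joint ranges: [-2.91, 2.91], [-0.94, 2.29], [0.18, 2.7], [-1.29, 4.43], [0.17, 2.64], [-3, 3]. Speed limits (rad/s): [2.57, 2.57, 3.14, 3.14, 3.14, 3.14].

INTERFACE

Orientations are given as [roll, pitch, yaw] about the fixed x, y, z axes, in that order (R = Rz(yaw) Ry(pitch) Rx(roll)).
In Python, from station import arm gives the robot as it stands.
- The arm moves only by the shell command python3 -m jog 'ROWS' [FORCE]. ROWS is JSON, a list of rows, each a list of 7 numbers: the shift along the tool's x, y, z in m, then the turn, a rotation vector about the tool's x, y, z in degrees, then the closure, from -1 (fully open) to 1 (shut). A call has 1 to 20 rows; each row shifts and turns the pose as measured when the row begins, along the tool's axes as they then stand; what a row does not reach is not made up. A row lasts 1/12 s, in which the tool goes at most 41.7 mm and 7.16 degrees, less where a joint would pass 70% of its speed; a pose out of reach is approached as far as the arm can. A call is refused whole if a number of a shift passes 0.0417 or a number of a turn 7.16, either way. A call with a gripper value outside its range is refused whole. The fingers move at their own pace and stop on an object; FORCE is the grip in N (left out, the last holds). Time passes only in rows, so rows that do not move let the fingers close. It gives the time, the measured TCP pose, the force and the opening at its end, in the units of the state.
- arm.get_state(): the state, without advancing time (a new reading comes with each control period).
- arm.get_image(name): name is "side" or "top" or "wrist"; returns a dict with "pixels" (420x560x3 uint8, red, green, blue), "depth" (420x560 float32, m along the optical axis (not along the pixel's ray), 0 where there is no reading), "fx", "fy", "cx", "cy" (pixels), "origin" and "rotation" of the camera in the world. Camera axes: x right, y up, looking along -z (the intrinsics and any distortion apply to the point x, -y, -z); pixel columns grow to the right and rows downward; lengths in m; the calibration is good to about 2 mm. The wrist camera is an equidistant fisheye: a pixel r from the principal point sees the ray r / f radians off the axis. A picture is of the moment at which its call begins.
- arm.finish_job(): hands the job in, once; it reports no verdict.
Trained networks look in a picture, given as the dict that the camera call returned (one of the last four; its "shot" number tells which), for a name from the list of things; names that differ only in an ending like _2 or _b are one class to them, and where a whole thing is asked for, a point or a joint stands for the part that bears it (a point fixed in the world has none). Each returns a list of dicts, best first, with "p" (0 to 1); they miss things now and then, are a little off and sometimes report something else, mostly with a low value. They report only what shows in the picture. A call takes as long as a camera call. They do not tell look-alikes from the thing itself.
- arm.spot_in(picture, label): "extent" ([left, top, width, height] in pixels, round what is visible of it).
- arm.pinpoint(picture, label): "position" ([row, column] in pixels: a listed point, or the origin of a listed thing).
The state is a dict: "clock": time; "joint_pos": joint angles; "joint_vel": joint speeds; "effort": joint torques, N m; "position": TCP position; "orientation": TCP orientation; "contact_force": force on the tool from outside, world axes, zero at the start; "torque": the same for the moment, N m; "width": finger opening in m.
Only numpy, scipy, OpenCV 4.12 (cv2) and the standard library are available. Lean on these libraries where they do the work, as an engineer would, in place of code of your own. Each camera call takes 0.05 s, during which the arm holds its last target.

TASK

Set the bench thickness gauge for checking half-millimetre strip: on the readout press the round power key and then the millimetre key (the square one next to it), screw the gauge's thumbscrew down clockwise until the spindle seats on the anvil, and with it seated press the long zero key, pressing each key fully, one at a time, and leaving the memory key alone. Then back the thumbscrew off a quarter turn and finish still gripping it there, so that I can nip up the lock nut. Do not shove the hammer or the punch about.

Things in the scene. Friction and masses are not known exactly. Their poses are not given: they have to be found in the camera images.
- gauge: bench thickness gauge, fixed to the bench: grey cast C-frame 150 mm deep, 86 mm wide, 156 mm high over the thumbscrew. Origin on the bench under the spindle axis; z up; the open throat faces its -x, the column and a black sender module (top 139 mm high, from 49 mm behind the axis) stand on its +x side. Top of the arm's boss round the spindle: 117 mm high
- spindle: the gauge's upright steel screw spindle, which carries the thumbscrew (2 mm pitch, right-hand thread, so a quarter turn opens a gap of 0.5 mm over the anvil); a lock nut 22 mm across corners stands loose round it on the boss, 117 to 124 mm high. Origin on the spindle axis, at bench level when seated
- thumbscrew_grip (a point): centre of the knurled dark steel thumbscrew on top of the gauge's spindle, on its axis, 143.5 mm above the bench when seated: an upright cylinder 26 mm in diameter, 25 mm tall (131 to 156 mm high), turning about the vertical; can be gripped across at any yaw from above. It rises 2 mm a turn
- thumbscrew (a joint): angle of the thumbscrew in rad: 0 = seated on the anvil (hard stop), grows as it is unscrewed (anticlockwise from above), at most 4.5; stiff by friction of about 0.05 N m and stays where it is left. The groove on its top points to the gauge's -x when seated
- readout: wireless readout console, fixed to the bench: grey plastic case 135 x 196 mm, dark tilted window at the back (its +x side, up to 67 mm high), row of four black keys on the front deck (deck 30 mm high). Origin on the bench under its centre, y to the left as seen from its front, z up. Key row 34 mm in front (-x) of the origin
- power_key_top (a point): centre of the top of the power key: round, 20 mm in diameter, leftmost of the row, 63 mm left of the readout's middle, 37 mm above the bench
- unit_key_top (a point): centre of the top of the millimetre key: square, 18 mm, second from the left, 21 mm left of the middle, 37 mm above the bench
- memory_key_top (a point): centre of the top of the memory key (leave alone): square, 18 mm, third from the left, 21 mm right of the middle, 37 mm above the bench
- zero_key_top (a point): centre of the top of the zero key: long, 18 x 34 mm, rightmost, 63 mm right of the middle, 37 mm above the bench
- power_key (a joint): travel of the power key in m, 0 = up, 0.004 = fully down; springs back; 1.5 N to start, 3.9 N fully down; the key tops stand 7 mm over the deck
- unit_key (a joint): travel of the millimetre key, as the power key
- memory_key (a joint): travel of the memory key, as the power key
- zero_key (a joint): travel of the zero key, as the power key
- hammer_mid (a point): chasing hammer lying loose on the bench, 178 x 72 x 22 mm; point at its middle, 11 mm up; bystander
- punch_mid (a point): chasing punch, a plain steel bar 122 x 10 x 10 mm lying loose near the front edge of the bench; point at its middle; bystander
Mind the look-alikes: they are no part of the job. Leave any turquoise look-alike of the readout alone.

How it is judged:
By the outcome, as a careful person would: the job done as asked, in the order asked, and still so for the second after the job is handed in, while the arm keeps its last pose, push and grip.
It also fails if it takes over 72 s, if anything falls off the work surface, if the arm or the gripper's body presses on something with over 40 N, if the wrist force passes 120 N, or if a joint passes its speed limit or range.

## Working session

There is one attempt and no reset: what is moved stays moved. The work goes in short steps, Python scripts to look and compute and a shell command to move; the robot and the scene stay as the last step left them, time stands still between calls to the robot, and variables do not carry over. Pictures are saved under pics/ and viewed, and the job is handed in when it is done.

```bash
ls; mkdir -p pics
python3 - <<'E'
from station import arm
import cv2,pickle
s=arm.get_state()
print({k:s[k] for k in('clock','position','orientation','width','contact_force')})
for n in("side","top","wrist"):
    p=arm.get_image(n); cv2.imwrite(f'pics/{n}0.png',p['pixels'][:,:,::-1])
    pickle.dump(p,open(f'pics/{n}0.pkl','wb'))
    print(n,p['fx'],p['cx'],p['cy'],p['origin'])
    for l in('gauge','readout','thumbscrew_grip','power_key_top','unit_key_top','memory_key_top','zero_key_top','hammer_mid','punch_mid'):
        print(l,[(r['position'],round(r['p'],2)) for r in arm.pinpoint(p,l)][:3])
E
```

```text
pics
{'clock': 0.0, 'position': array([ 0.1866633 , -0.54321154,  0.23026907]), 'orientation': array([-1.78472672,  1.56884048,  1.68765861]), 'width': 0.08570747239574361, 'contact_force': array([-0.86964021, -0.46137549,  0.24095234])}
side 503.7812715408284 279.7873725104905 210.50666659767413 [ 0.56124046 -1.01514064  0.92518532]
gauge [([320.6, 274.1], 0.65)]
readout [([256.9, 284.8], 0.89), ([172.2, 263.3], 0.83), ([246.8, 269.4], 0.72)]
thumbscrew_grip [([278.1, 277.1], 0.55)]
power_key_top [([231.7, 278.8], 0.37)]
unit_key_top [([235.9, 274.3], 0.46)]
memory_key_top [([169.0, 251.6], 0.54), ([245.6, 269.3], 0.42)]
zero_key_top [([168.6, 253.5], 0.58), ([256.0, 269.8], 0.52)]
hammer_mid [([359.4, 349.0], 0.72)]
punch_mid [([283.1, 218.8], 0.44)]
top 403.77959468952986 275.4043673995428 213.46919528105528 [0.37177556 0.24755556 1.51285936]
gauge [([216.4, 365.9], 0.93), ([210.7, 370.9], 0.62), ([210.0, 271.3], 0.15)]
readout [([232.0, 153.3], 0.97), ([206.3, 291.8], 0.67), ([209.2, 272.7], 0.15)]
thumbscrew_grip [([208.5, 371.7], 0.43)]
power_key_top [([240.6, 129.8], 0.61), ([215.1, 366.0], 0.6), ([215.0, 284.4], 0.56)]
unit_key_top [([213.0, 282.1], 0.42), ([238.4, 141.1], 0.36)]
memory_key_top [([235.2, 151.6], 0.56), ([212.4, 297.0], 0.5)]
zero_key_top [([240.1, 162.9], 0.61), ([207.0, 373.5], 0.51), ([221.4, 308.6], 0.4)]
hammer_mid [([167.4, 394.6], 0.63)]
punch_mid [([255.7, 329.1], 0.52)]
wrist 325.19226210127806 285.58644814587745 213.15496815752783 [ 0.26243783 -0.5185607   0.3736753 ]
gauge []
readout []
thumbscrew_grip []
power_key_top []
unit_key_top []
memory_key_top []
zero_key_top []
hammer_mid []
punch_mid []
```

View pics/top0.png

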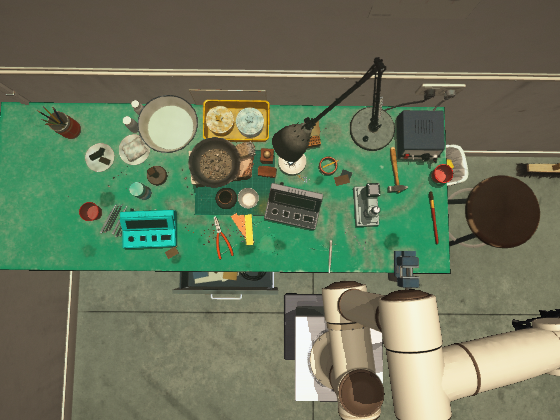

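View pics/side0.png

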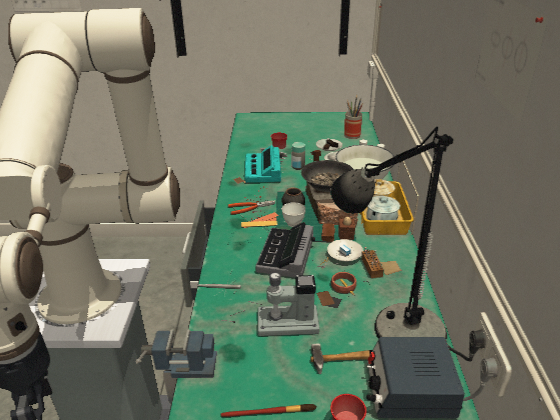

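View pics/wrist0.png

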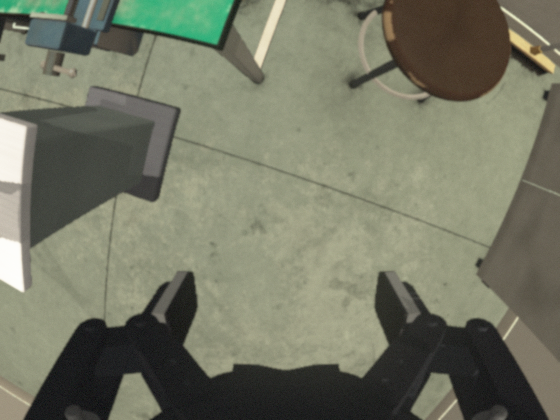

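Run:
```python
import cv2
for n,(a,b,c,d) in {'top':(150,300,100,440),'side':(130,400,200,400)}.items():
    im=cv2.imread(f'pics/{n}0.png')[a:b,c:d]
    k=min(800/(d-c),600/(b-a)); cv2.imwrite(f'pics/{n}0z.png',cv2.resize(im,None,fx=k,fy=k,interpolation=cv2.INTER_CUBIC)); print(k)
```

```text
2.3529411764705883
2.2222222222222223
```

View pics/top0z.png

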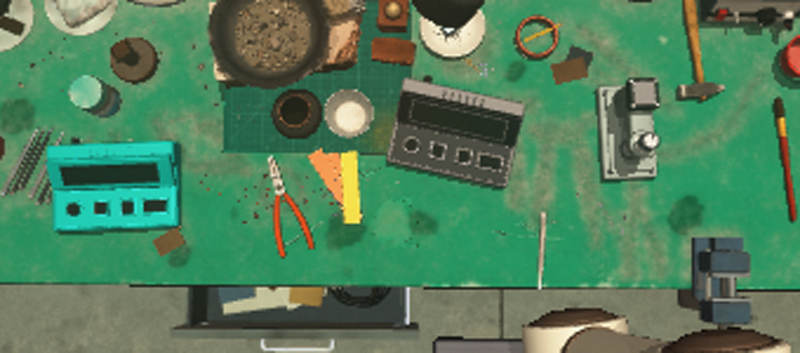

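View pics/side0z.png

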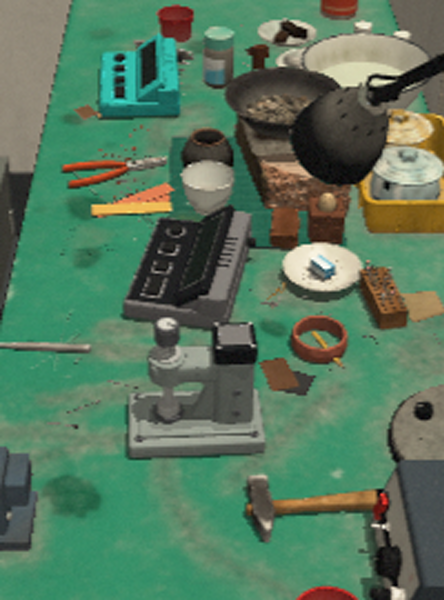

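```bash
cat > h.py <<'E'
import numpy as np,pickle
from scipy.spatial.transform import Rotation as Ro
def ray(p,u,v):
    x=(u-p['cx'])/p['fx']; y=(v-p['cy'])/p['fy']
    if abs(p.get('fish',0)): 
        r=np.hypot(x,y); s=np.sin(r)/max(r,1e-9); d=np.array([x*s,-y*s,-np.cos(r)])
    else: d=np.array([x,-y,-1.])
    return np.array(p['origin']),np.array(p['rotation'])@d
def atz(p,u,v,z):
    o,d=ray(p,u,v); return o+d*(z-o[2])/d[2]
def atdepth(p,u,v):
    o,d=ray(p,u,v); return o+d*p['depth'][int(round(v)),int(round(u))]
def tri(p,a,q,b):
    o1,d1=ray(p,*a);o2,d2=ray(q,*b)
    t=np.linalg.lstsq(np.c_[d1,-d2],o2-o1,rcond=None)[0]
    A=o1+t[0]*d1;B=o2+t[1]*d2; return (A+B)/2,np.linalg.norm(A-B)
def R(s): return Ro.from_euler('xyz',s['orientation']).as_matrix()
E
python3 - <<'E'
from h import *
t=pickle.load(open('pics/top0.pkl','rb'));s=pickle.load(open('pics/side0.pkl','rb'))
print(t['rotation'],{k:(t[k].shape if hasattr(t[k],'shape') else t[k]) for k in t if k not in('pixels','depth')})
k={n:(100+a/2.353,150+b/2.353) for n,a,b in[('power',411,145),('unit',437,150),('mem',464,157),('zero',490,163)]}
for n,(u,v) in k.items(): print(n,atz(t,u,v,.037),atdepth(t,u,v))
u,v=100+648/2.353,150+143/2.353
print('thumb',atz(t,u,v,.157),atdepth(t,u,v),tri(t,(u,v),s,(200+167/2.222,130+324/2.222)))
for n,(u,v) in {'punch top':(331,240),'punch bot':(329,272),'hammer':(400,188),'lamp':(292,143),'lampelbow':(378,65),'arm mid':(340,105),'lampbase':(372,128),'vise':(405,268),'edge':(200,271)}.items(): print(n,atdepth(t,u,v))
from station import arm
print(R(arm.get_state()).round(3))
E
```

```text
[ 0.10481538 -0.00886796 -1.5629975 ] {'fx': 403.77959468952986, 'fy': 403.77959468952986, 'cx': 275.4043673995428, 'cy': 213.46919528105528, 'origin': (3,), 'rotation': (3,), 'shot': 2}Traceback (most recent call last):
  File "<stdin>", line 5, in <module>
  File "h.py", line 10, in atz
    o,d=ray(p,u,v); return o+d*(z-o[2])/d[2]
                                        ~^^^
IndexError: invalid index to scalar variable.
```

Rotation is roll/pitch/yaw.

```bash
sed -i "s/np.array(p\['rotation'\])@d/Ro.from_euler('xyz',p['rotation']).as_matrix()@d/" h.py
python3 - <<'E'
from h import *
t=pickle.load(open('pics/top0.pkl','rb'));s=pickle.load(open('pics/side0.pkl','rb'))
k={n:(100+a/2.353,150+b/2.353) for n,a,b in[('power',411,145),('unit',437,150),('mem',464,157),('zero',490,163)]}
for n,(u,v) in k.items(): print(n,atz(t,u,v,.037),atdepth(t,u,v))
u,v=100+648/2.353,150+143/2.353
print('thumb',atz(t,u,v,.157),atdepth(t,u,v),tri(t,(u,v),s,(200+167/2.222,130+324/2.222)))
for n,(u,v) in {'punch top':(331,240),'punch bot':(329,272),'hammer':(400,188),'lamp':(292,143),'lampelbow':(378,65),'arm mid':(340,105),'lampbase':(372,128),'vise':(405,268),'edge':(200,271)}.items(): print(n,atdepth(t,u,v))
from station import arm
print(R(arm.get_state()).round(3))
E
```

```text
power [0.53394148 0.23842992 0.037     ] [0.53352577 0.23845331 0.04078328]
unit [0.52643989 0.197749   0.037     ] [0.52643005 0.19775217 0.03709387]
mem [0.51581829 0.15552399 0.037     ] [0.51559773 0.15566492 0.0392599 ]
zero [0.50676127 0.11490365 0.037     ] [0.50690674 0.11476069 0.03540946]
thumb [ 0.52664391 -0.1018904   0.157     ] [ 0.52600355 -0.10044547  0.16260635] (array([ 0.52973826, -0.10297413,  0.15199005]), np.float64(0.005041062836508224))
punch top [0.43285338 0.02655619 0.00158307]
punch bot [0.31442681 0.03568042 0.00802231]
hammer [ 0.62853582 -0.23022184  0.02341067]
lamp [0.72675558 0.18691772 0.26933676]
lampelbow [ 0.88407928 -0.03322975  0.47840781]
arm mid [ 0.96222016 -0.01457951 -0.01426248]
lampbase [ 0.85092769 -0.1232687   0.04664082]
vise [ 0.33154614 -0.2422588   0.02052665]
edge [ 0.31411571  0.51365192 -0.00287707]
[[-0.     0.325 -0.946]
 [-0.    -0.946 -0.325]
 [-1.     0.     0.   ]]
```

```bash
python3 -m jog '[[-0.01,0,0,-7.16,0,0,1],[-0.01,0,0,-7.16,0,0,1],[-0.01,0,0,-7.16,0,0,1],[-0.01,0,0,-7.16,0,0,1],[-0.01,0,0,-7.16,0,0,1],[0,0,0,-7.16,0,0,1],[0,0,0,-7.16,0,0,1],[0,0,0,-7.16,0,0,1]]' ; python3 -c "
from h import *
from station import arm
s=arm.get_state();print(s['position'],R(s).round(3),s['joint_pos'].round(2),s['contact_force'],s['width'])
print((np.array([.53,.218,.20])-s['position'])@R(s))"
```

```text
clock: 2.17
position: [0.1867, -0.5435, 0.2833]
orientation: [-2.786, 1.57, 1.693]
contact_force: [0.0, -0.2, -0.0]
width: -0.0001
[ 0.18669525 -0.54346665  0.28330426] [[-0.     0.973 -0.232]
 [ 0.001 -0.232 -0.973]
 [-1.    -0.    -0.001]] [-1.45  0.13  1.53 -0.    1.49 -1.22] [ 0.01967085 -0.15126785 -0.01432911] -8.34813870370593e-05
[ 0.08417878  0.15748081 -0.82020909]
```

```bash
python3 -m jog '[[0,0.0075,-0.041,0,0,0,1],[0,0.0075,-0.041,0,0,0,1],[0,0.0075,-0.041,0,0,0,1],[0,0.0075,-0.041,0,0,0,1],[0,0.0075,-0.041,0,0,0,1],[0,0.0075,-0.041,0,0,0,1],[0,0.0075,-0.041,0,0,0,1],[0,0.0075,-0.041,0,0,0,1],[0,0.0075,-0.041,0,0,0,1],[0,0.0075,-0.041,0,0,0,1],[0,0.0075,-0.041,0,0,0,1],[0,0.0075,-0.041,0,0,0,1],[0,0.0075,-0.041,0,0,0,1],[0,0.0075,-0.041,0,0,0,1]]' ; python3 -c "
from h import *
import cv2
from station import arm
s=arm.get_state();print(s['position'],R(s).round(3),s['joint_pos'].round(2),s['contact_force'],s['width'])
print((np.array([.53,.218,.20])-s['position'])@R(s))
p=arm.get_image('wrist');cv2.imwrite('pics/w1.png',p['pixels'][:,:,::-1]);p['fish']=1;pickle.dump(p,open('pics/w1.pkl','wb'))"
```

```text
clock: 3.33
position: [0.4177, -0.01, 0.2829]
orientation: [1.425, 1.563, -0.389]
contact_force: [1.2, -0.5, -0.4]
width: -0.0001
[ 0.41768402 -0.00995798  0.28290202] [[ 0.007  0.971 -0.241]
 [-0.003 -0.241 -0.971]
 [-1.     0.008  0.001]] [-0.31 -0.31  1.94 -0.    1.51 -0.07] [ 1.1756382  -0.50083578 -0.38507603] -0.00014442205573323824
[ 0.08303318  0.05345457 -0.24839599]
```

View pics/w1.png

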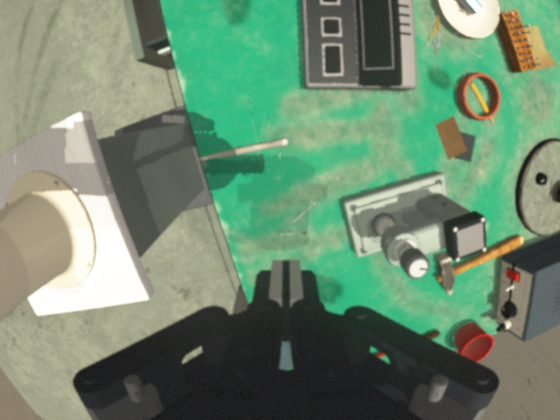

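```bash
python3 -m jog '[[0.01,0.0075,-0.039,0,0,0,1],[0.01,0.0075,-0.039,0,0,0,1],[0.01,0.0075,-0.039,0,0,0,1],[0.01,0.0075,-0.039,0,0,0,1],[0.01,0.0075,-0.039,0,0,0,1],[0.01,0.0075,-0.039,0,0,0,1],[0,0,0,0,0,0,1]]' ; python3 -c "
from h import *
import cv2
from station import arm
s=arm.get_state();print(s['position'],R(s).round(3),s['joint_pos'].round(2),s['contact_force'],s['width'])
p=arm.get_image('wrist');cv2.imwrite('pics/w2.png',p['pixels'][:,:,::-1]);p['fish']=1;pickle.dump(p,open('pics/w2.pkl','wb'))
for l in('power_key_top','unit_key_top','memory_key_top','zero_key_top','thumbscrew_grip'):
  for r in arm.pinpoint(p,l)[:2]:
    v,u=r['position'];print(l,u,v,r['p'],atz(p,u,v,.037))
"
```

```text
clock: 3.97
position: [0.5175, 0.2167, 0.2253]
orientation: [1.814, 1.556, 0.013]
contact_force: [-0.1, -0.3, -0.3]
width: -0.0001
[0.51747153 0.21673741 0.22531942] [[ 0.015  0.974 -0.228]
 [ 0.    -0.228 -0.974]
 [-1.     0.015 -0.004]] [ 0.18  0.12  1.66 -0.    1.35  0.41] [-0.06689476 -0.29459433 -0.2731531 ] -0.000123895891317226
power_key_top 295.8 162.6 0.67 [0.53766926 0.23941743 0.037     ]
unit_key_top 292.2 201.0 0.78 [0.52492711 0.20028821 0.037     ]
unit_key_top 291.0 239.2 0.71 [0.51399376 0.15809716 0.037     ]
memory_key_top 294.0 239.8 0.65 [0.51704745 0.15662243 0.037     ]
zero_key_top 294.4 275.3 0.59 [0.50779175 0.11304204 0.037     ]
zero_key_top 322.5 210.6 0.37 [0.55422818 0.1823642  0.037     ]
```

View pics/w2.png

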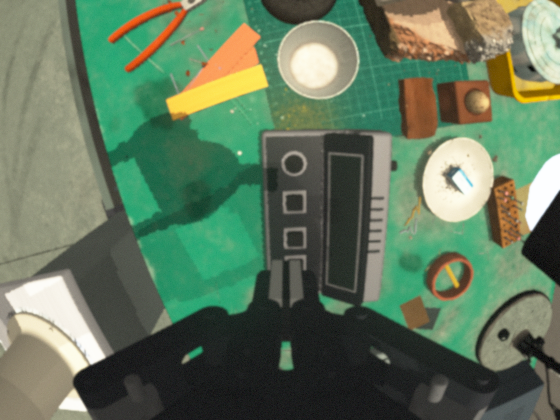

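```bash
python3 -m jog '[[0.02,0.006,-0.013,0,0,0,1],[0.02,0.006,-0.013,0,0,0,1],[0.03,0,0,0,0,0,1],[0.03,0,0,0,0,0,1],[0.03,0,0,0,0,0,1],[0.025,0,0,0,0,0,1],[0,0,0,0,0,0,1]]' ; python3 -c "
from h import *
import cv2
from station import arm
s=arm.get_state();print(s['position'],R(s).round(3),s['contact_force'])
print((np.array([.535,.239,.038])-s['position'])@R(s))
p=arm.get_image('wrist');cv2.imwrite('pics/w3.png',p['pixels'][:,:,::-1])
"
```

```text
clock: 4.85
position: [0.5477, 0.226, 0.0817]
orientation: [1.853, 1.528, 0.033]
contact_force: [-1.3, -0.1, -1.1]
width: 0.0003
[0.54769674 0.22600849 0.08173763] [[ 0.043  0.968 -0.247]
 [ 0.001 -0.247 -0.969]
 [-0.999  0.041 -0.012]] [-1.31094519 -0.07144415 -1.0879438 ]
[ 0.04316857 -0.01731056 -0.00893225]
```

View pics/w3.png

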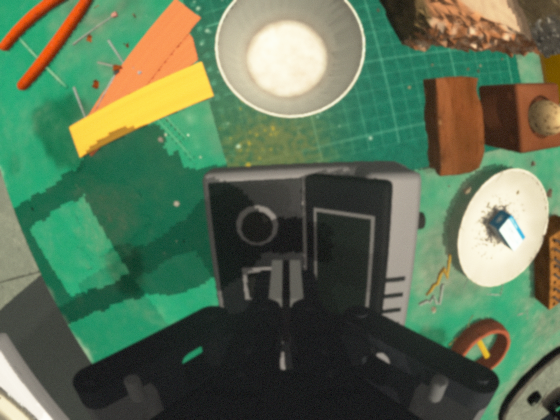

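```bash
cat > st.py <<'E'
from h import *
import sys
from station import arm
s=arm.get_state();r=R(s);print(s['position'].round(4),s['contact_force'].round(1),'w',round(s['width'],4),'J',s['joint_pos'].round(2),'t',s['clock'])
print('tool x',r[:,0].round(3),'yaz',np.degrees(np.arctan2(r[1,1],r[0,1])).round(1))
# align turn (tool frame, deg)
a=np.cross(r[:,0],[0,0,-1.])@r; print('align turn',np.degrees(a).round(2))
if len(sys.argv)>3: print('delta tool',((np.array(list(map(float,sys.argv[1:4])))-s['position'])@r).round(4))
E
python3 -m jog '[[0,-0.008,-0.0045,0,0,-2.4,1],[0,-0.008,-0.0045,0,0,0,1],[0,0,0,0,0,0,1]]' ; python3 st.py .535 .239 .038
```

```text
clock: 5.15
position: [0.5386, 0.2379, 0.0905]
orientation: [2.653, 1.552, 0.829]
contact_force: [-0.5, 0.3, 1.0]
width: 0.0
[0.5386 0.2379 0.0905] [-0.5  0.3  1. ] w 0.0 J [0.2  0.33 1.69 0.01 1.11 0.45] t 5.15
tool x [ 0.013  0.014 -1.   ] yaz -14.5
align turn [ 0.   -0.96 -0.51]
delta tool [ 0.0524 -0.0042  0.0007]
```

```bash
python3 -m jog '[[0.01,-0.003,0.0006,0,-1,-0.5,1],[0.012,0,0,0,0,0,1],[0.012,0,0,0,0,0,1],[0,0,0,0,0,0,1]]' ; python3 st.py .535 .239 .038;python3 -c "
from station import arm
import cv2
p=arm.get_image('wrist');cv2.imwrite('pics/w4.png',p['pixels'][:,:,::-1])
"
```

```text
clock: 5.48
position: [0.5392, 0.2387, 0.0594]
orientation: [1.739, 1.559, -0.084]
contact_force: [-0.5, -1.2, -0.9]
width: -0.0001
[0.5392 0.2387 0.0594] [-0.5 -1.2 -0.9] w -0.0001 J [ 0.21  0.38  1.7  -0.    1.06  0.47] t 5.4833
tool x [ 0.011 -0.001 -1.   ] yaz -14.5
align turn [-0.   -0.11 -0.64]
delta tool [ 0.0214 -0.0043  0.0008]
```

View pics/w4.png

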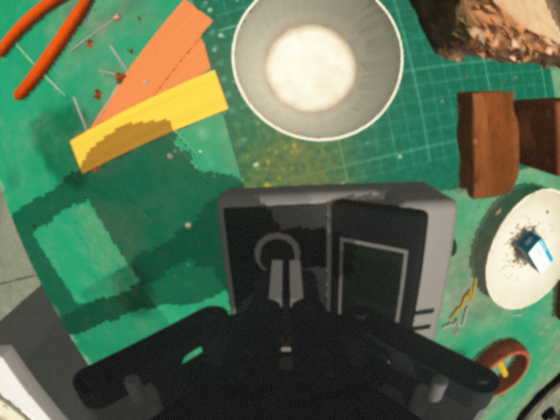

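```bash
python3 -m jog '[[0.005,-0.004,0,0,0,-0.6,1],[0.005,-0.001,0,0,0,0,1],[0.005,0,0,0,0,0,1],[0,0,0,0,0,0,1]]' ; python3 st.py .535 .239 .038
```

```text
clock: 5.87
position: [0.5343, 0.2401, 0.0434]
orientation: [3.103, 1.569, 1.28]
contact_force: [-0.3, 0.5, -1.3]
width: 0.0
[0.5343 0.2401 0.0434] [-0.3  0.5 -1.3] w 0.0 J [0.22 0.4  1.7  0.   1.04 0.47] t 5.8667
tool x [ 0.001  0.002 -1.   ] yaz -14.5
align turn [-0.   -0.12 -0.  ]
delta tool [0.0054 0.0009 0.0009]
```

```bash
for i in 1 ; do python3 -m jog '[[0.003,0,0,0,0,0,1],[0.003,0,0,0,0,0,1],[0.002,0,0,0,0,0,1],[0.002,0,0,0,0,0,1],[0,0,0,0,0,0,1]]'; done; python3 st.py .535 .239 .033
```

```text
clock: 6.28
position: [0.5348, 0.2401, 0.0334]
orientation: [2.963, 1.569, 1.139]
contact_force: [-2.9, 0.0, 4.0]
width: 0.0003
[0.5348 0.2401 0.0334] [-2.9  0.   4. ] w 0.0003 J [0.22 0.42 1.71 0.   1.02 0.47] t 6.2833
tool x [ 0.001  0.002 -1.   ] yaz -14.5
align turn [-0.   -0.12 -0.02]
delta tool [0.0004 0.0005 0.001 ]
```

```bash
python3 -m jog '[[0.002,0,0,0,0,0,1],[0.002,0,0,0,0,0,1]]'; python3 -m jog '[[0.002,0,0,0,0,0,1]]';python3 st.py
```

```text
clock: 6.45
position: [0.5351, 0.2402, 0.0328]
orientation: [-2.791, 1.57, 1.669]
contact_force: [-10.6, -4.0, 21.8]
width: 0.0
clock: 6.53
position: [0.5351, 0.2402, 0.0329]
orientation: [-1.742, 1.569, 2.719]
contact_force: [-7.9, -2.5, 16.8]
width: -0.0001
[0.5351 0.2402 0.0329] [-7.9 -2.5 16.8] w -0.0001 J [0.22 0.42 1.7  0.   1.02 0.47] t 6.5333
tool x [-0.001  0.001 -1.   ] yaz -14.4
align turn [-0.   -0.01  0.08]
```

```bash
python3 -m jog '[[-0.01,0,0,0,0,0,1],[-0.012,0,0,0,0,0,1],[0,0.001,0.02,0,0,0,1],[0,0.001,0.02,0,0,0,1],[0,0,0,0,0,0,1]]';python3 st.py .526 .198 .043; python3 -c "
from station import arm
import cv2
p=arm.get_image('wrist');cv2.imwrite('pics/w5.png',p['pixels'][:,:,::-1])
p=arm.get_image('side');cv2.imwrite('pics/s5.png',p['pixels'][:,:,::-1])
"
```

```text
clock: 6.95
position: [0.5295, 0.2011, 0.0595]
orientation: [2.118, 1.565, 0.298]
contact_force: [-1.0, 0.6, -0.0]
width: 0.0
[0.5295 0.2011 0.0595] [-1.   0.6 -0. ] w 0.0 J [0.15 0.33 1.76 0.   1.05 0.4 ] t 6.95
tool x [ 0.006  0.002 -1.   ] yaz -14.3
align turn [-0.   -0.18 -0.3 ]
delta tool [ 0.0165 -0.0028  0.004 ]
```

View pics/w5.png

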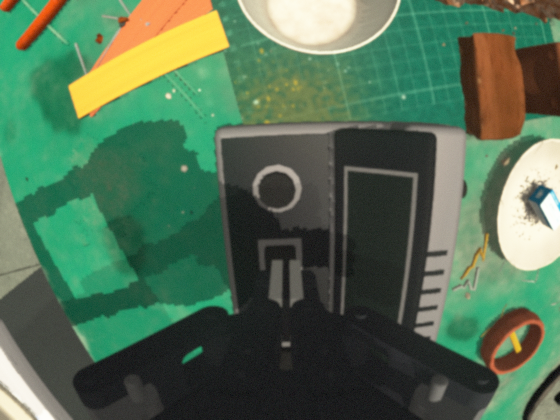

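View pics/s5.png

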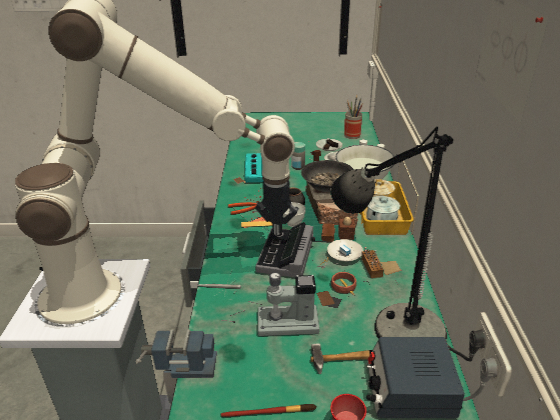

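```bash
python3 -m jog '[[0.003,-0.003,0.004,0,0,-0.3,1],[0.006,0,0,0,0,0,1],[0.006,0,0,0,0,0,1],[0,0,0,0,0,0,1]]';python3 st.py .526 .198 .033
```

```text
clock: 7.38
position: [0.526, 0.2017, 0.0432]
orientation: [3.1, 1.565, 1.282]
contact_force: [-1.1, 0.3, 0.3]
width: 0.0005
[0.526  0.2017 0.0432] [-1.1  0.3  0.3] w 0.0005 J [0.15 0.35 1.77 0.01 1.02 0.39] t 7.3833
tool x [ 0.002  0.005 -1.   ] yaz -14.2
align turn [ 0.   -0.33 -0.01]
delta tool [0.0102 0.0009 0.0036]
```

```bash
python3 -m jog '[[0.003,0.001,0.004,0,-0.3,0,1],[0.003,0,0.002,0,0,0,1],[0.002,0,0,0,0,0,1],[0.002,0,0,0,0,0,1],[0.002,0,0,0,0,0,1],[0.002,0,0,0,0,0,1],[0.002,0,0,0,0,0,1]]';python3 st.py .526 .198 .033
```

```text
clock: 7.97
position: [0.5254, 0.1961, 0.0328]
orientation: [-1.016, 1.565, -2.832]
contact_force: [-8.2, -1.3, 16.6]
width: -0.0001
[0.5254 0.1961 0.0328] [-8.2 -1.3 16.6] w -0.0001 J [ 0.14  0.37  1.77 -0.    1.01  0.39] t 7.9667
tool x [-0.005 -0.002 -1.   ] yaz -14.0
align turn [-0.    0.16  0.26]
delta tool [-0.0002  0.0001 -0.002 ]
```

```bash
python3 -m jog '[[-0.02,0,0,0,0,0,1],[-0.04,0,0,0,0,0,1],[-0.04,0,0,0,0,0,1],[-0.04,0,0,0,0,0,1],[-0.04,0,0,0,0,0,1],[-0.02,0.01,0.035,0,0,0,1],[0,0.0093,0.0373,0,0,0,0.3],[0,0.0093,0.0373,0,0,0,0.3],[0,0.0093,0.0373,0,0,0,0.3],[0,0.0093,0.0373,0,0,0,0.3],[0,0.0093,0.0373,0,0,0,0.3],[0,0.0093,0.0373,0,0,0,0.3],[0,0.0093,0.0373,0,0,0,0.3],[0,0.0093,0.0373,0,0,0,0.3],[0,0,0,0,0,0,0.3]]';python3 st.py .527 -.102 .25;python3 -c "
from h import *
from station import arm
import cv2
p=arm.get_image('wrist');p['fish']=1;pickle.dump(p,open('pics/w6.pkl','wb'));cv2.imwrite('pics/w6.png',p['pixels'][:,:,::-1])
for r in arm.pinpoint(p,'thumbscrew_grip'): print(r)
"
```

```text
clock: 9.22
position: [0.5284, -0.1614, 0.2452]
orientation: [0.403, 1.564, -1.405]
contact_force: [0.5, 0.5, 1.0]
width: 0.0296
[ 0.5284 -0.1614  0.2452] [0.5 0.5 1. ] w 0.0296 J [-0.51  0.09  1.65 -0.01  1.4  -0.27] t 9.2167
tool x [ 0.001 -0.007 -1.   ] yaz -13.6
align turn [-0.    0.38 -0.16]
delta tool [-0.0052 -0.0153 -0.0573]
{'position': [142.7, 271.5], 'p': 0.92}
```

View pics/w6.png

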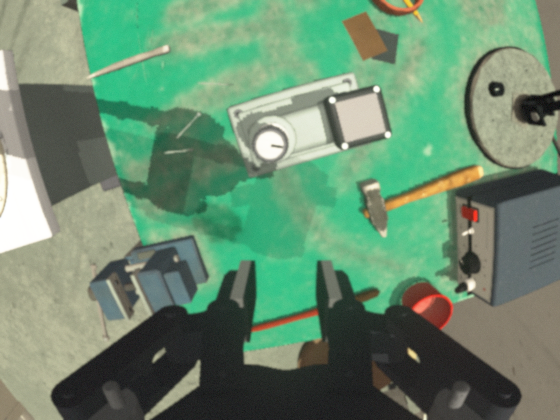

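```bash
python3 -c "
from h import *
import cv2
p=pickle.load(open('pics/w6.pkl','rb'))
im=p['pixels'][95:195,215:405,::-1];cv2.imwrite('pics/w6z.png',cv2.resize(im,None,fx=4,fy=4,interpolation=cv2.INTER_CUBIC))
for h in(.156,.158): print(atz(p,268,142,h))
print(atz(p,355,118,.139)-atz(p,268,142,.157), p['depth'][142,268])
"
```

```text
[ 0.53086364 -0.10403965  0.156     ]
[ 0.53100912 -0.10386493  0.158     ]
[ 0.06781048  0.00171777 -0.018     ] 0.22614668
```

View pics/w6z.png

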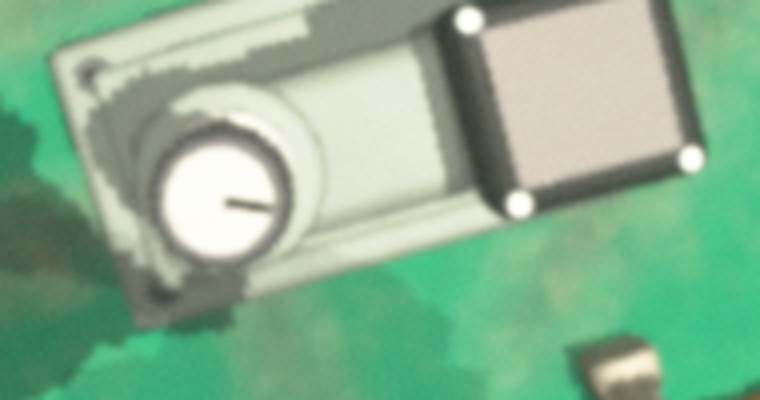

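```bash
python3 -m jog '[[0,-0.008,-0.029,0,0,0,-0.05],[0,-0.007,-0.028,0,0,0,-0.05],[0,0,0,-7,0,0,-0.05],[0,0,0,-7,0,0,-0.05],[0,0,0,-7,0,0,-0.05],[0,0,0,-7,0,0,-0.05],[0,0,0,-7,0,0,-0.05],[0,0,0,-7,0,0,-0.05],[0,0,0,-7,0,0,-0.05],[0,0,0,-7,0,0,-0.05],[0,0,0,-7,0,0,-0.05],[0,0,0,-7,0,0,-0.05],[0,0,0,-7,0,0,-0.05],[0,0,0,-7,0,0,-0.05],[0,0,0,0,0,0,-0.05]]';python3 st.py .529 -.103 .20;python3 -c "
from h import *
from station import arm
import cv2
p=pickle.load(open('pics/w6.pkl','rb')); print(atz(p,269.5,145.7,.157))
p=arm.get_image('wrist');p['fish']=1;pickle.dump(p,open('pics/w7.pkl','wb'));cv2.imwrite('pics/w7.png',p['pixels'][:,:,::-1])
for r in arm.pinpoint(p,'thumbscrew_grip'): print(r, atz(p,*r['position'][::-1],.144))
"
```

```text
clock: 10.57
position: [0.5248, -0.0666, 0.2418]
orientation: [2.384, 1.563, 2.084]
contact_force: [-0.2, 0.6, 0.0]
width: 0.0449
[ 0.5248 -0.0666  0.2418] [-0.2  0.6  0. ] w 0.0449 J [-0.36  0.03  1.71  0.    1.4  -1.63] t 10.5667
tool x [-0.004  0.007 -1.   ] yaz 72.8
align turn [-0.   -0.31 -0.29]
delta tool [ 0.0416 -0.0337  0.015 ]
[ 0.53132031 -0.1067797   0.157     ]
{'position': [235.4, 241.5], 'p': 0.77} [ 0.5317003  -0.10533443  0.144     ]
```

View pics/w7.png

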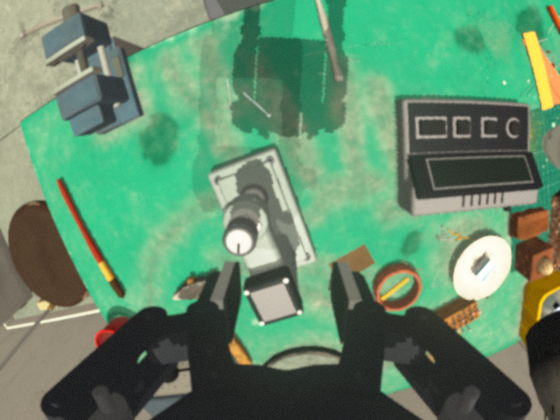

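```bash
python3 st.py .530 -.105 .20; python3 -m jog '[[0,-0.018,0.008,0,0,0,-0.05],[0.01,-0.018,0.008,0,0,0,-0.05],[0.01,0,0,0,0,0,-0.05],[0.01,0,0,0,0,0,-0.05],[0,0,0,0,0,0,-0.05]]';python3 st.py .530 -.105 .20;python3 -c "
from h import *
from station import arm
import cv2
p=arm.get_image('wrist');p['fish']=1;pickle.dump(p,open('pics/w8.pkl','wb'));cv2.imwrite('pics/w8.png',p['pixels'][:,:,::-1])
for r in arm.pinpoint(p,'thumbscrew_grip'): print(r, atz(p,*r['position'][::-1],.144))
"
```

```text
[ 0.5248 -0.067   0.2418] [-1.2 -0.2  0.3] w 0.045 J [-0.36  0.04  1.71  0.    1.4  -1.62] t 10.6667
tool x [-0.004  0.006 -1.   ] yaz 72.4
align turn [-0.   -0.31 -0.29]
delta tool [ 0.0416 -0.0349  0.0166]
clock: 11.08
position: [0.5296, -0.1032, 0.2106]
orientation: [2.167, 1.564, 1.851]
contact_force: [-0.3, 0.4, -0.2]
width: 0.0448
[ 0.5296 -0.1032  0.2106] [-0.3  0.4 -0.2] w 0.0448 J [-0.42  0.09  1.72  0.01  1.34 -1.68] t 11.0833
tool x [-0.002  0.007 -1.   ] yaz 71.9
align turn [-0.   -0.23 -0.34]
delta tool [ 0.0106 -0.0017  0.001 ]
{'position': [114.0, 501.2], 'p': 0.62} [0.4961782  0.07647049 0.144     ]
```

View pics/w8.png

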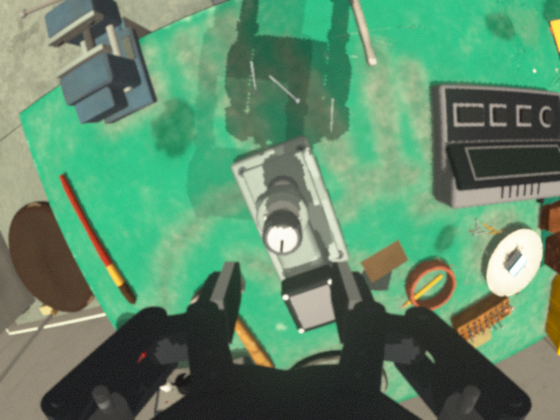

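```bash
python3 -c "
from h import *
p=pickle.load(open('pics/w8.pkl','rb'));print(atz(p,283,236,.157),p['depth'][238,282],np.array(p['origin']))
import cv2
im=p['pixels'][180:290,180:380,::-1];cv2.imwrite('pics/w8z.png',cv2.resize(im,None,fx=4,fy=4,interpolation=cv2.INTER_CUBIC))
"
```

```text
[ 0.5300557  -0.10494633  0.157     ] 0.21171428 [ 0.45551861 -0.08006451  0.35326222]
```

View pics/w8z.png

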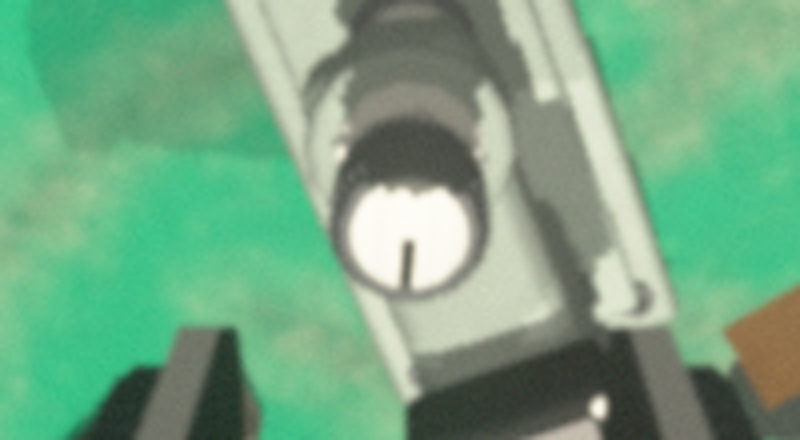

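```bash
python3 -m jog '[[0.015,-0.0018,0.001,0,-0.2,-0.3,-0.05],[0.02,0,0,0,0,0,-0.05],[0.015,0,0,0,0,0,-0.05],[0.01,0,0,0,0,0,-0.05],[0,0,0,0,0,0,-0.05]]';python3 st.py .530 -.105 .126;python3 -c "
from station import arm
import cv2
p=arm.get_image('wrist');cv2.imwrite('pics/w9.png',p['pixels'][:,:,::-1])
"
```

```text
clock: 11.6
position: [0.5339, -0.1032, 0.1549]
orientation: [0.026, 1.56, -0.287]
contact_force: [-0.7, 0.3, -0.1]
width: 0.0449
[ 0.5339 -0.1032  0.1549] [-0.7  0.3 -0.1] w 0.0449 J [-0.41  0.14  1.77  0.    1.22 -1.67] t 11.6
tool x [ 0.01  -0.003 -1.   ] yaz 72.0
align turn [ 0.    0.6  -0.02]
delta tool [ 0.0288 -0.0029 -0.0034]
```

View pics/w9.png

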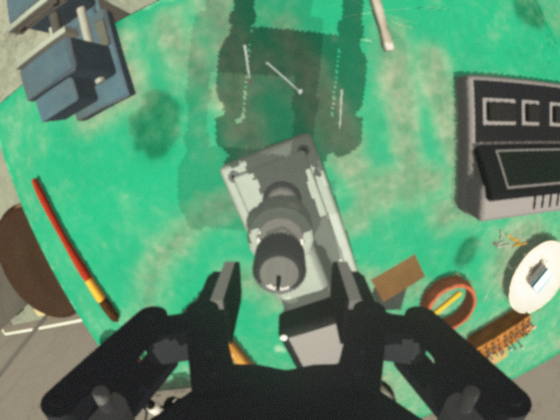

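```bash
python3 -m jog '[[0.008,-0.003,-0.0034,0,0.6,0,-0.05],[0.008,0,0,0,0,0,-0.05],[0.006,0,0,0,0,0,-0.05],[0,0,0,0,0,0,-0.05]]';python3 st.py .530 -.105 .126
```

```text
clock: 11.98
position: [0.5321, -0.1059, 0.1355]
orientation: [-0.071, 1.565, -0.384]
contact_force: [-0.2, 0.5, 0.5]
width: 0.0446
[ 0.5321 -0.1059  0.1355] [-0.2  0.5  0.5] w 0.0446 J [-0.42  0.16  1.79  0.    1.18 -1.68] t 11.9833
tool x [ 0.006 -0.002 -1.   ] yaz 72.1
align turn [-0.    0.36  0.03]
delta tool [ 0.0095  0.0002 -0.0024]
```

```bash
python3 -m jog '[[0.006,0,-0.0024,0,0.4,0,-0.05],[0.004,0,0,0,0,0,-0.05],[0,0,0,0,0,0,-0.05]]';python3 st.py .530 -.105 .126;python3 -c "
from station import arm
import cv2
p=arm.get_image('wrist');cv2.imwrite('pics/w10.png',p['pixels'][:,:,::-1])
"
```

```text
clock: 12.23
position: [0.53, -0.1054, 0.125]
orientation: [-2.476, 1.57, -2.789]
contact_force: [-0.4, 0.3, 0.4]
width: 0.0451
[ 0.53   -0.1054  0.125 ] [-0.4  0.3  0.4] w 0.0451 J [-0.42  0.18  1.8  -0.    1.17 -1.68] t 12.2333
tool x [-0.001 -0.    -1.   ] yaz 72.0
align turn [ 0.   -0.04  0.03]
delta tool [-0.001   0.0003 -0.0001]
```

View pics/w10.png

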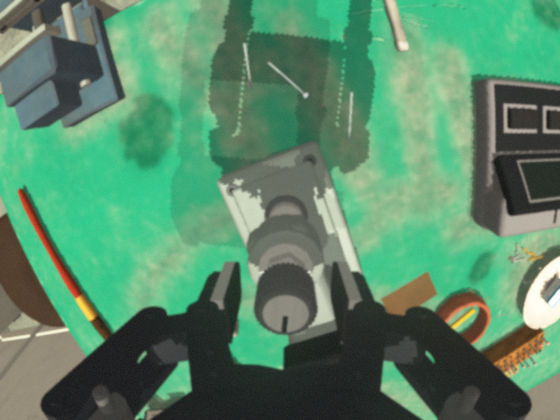

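```bash
python3 -m jog '[[0,0,0,0,0,0,0.6],[0,0,0,0,0,0,0.6],[0,0,0,0,0,0,0.6],[0,0,0,0,0,0,1],[0,0,0,0,0,0,1],[0,0,0,0,0,0,1]]' 35;python3 st.py .530 -.105 .126;python3 -c "
from station import arm
import cv2
s=arm.get_state();print(s['torque'])
p=arm.get_image('wrist');cv2.imwrite('pics/w11.png',p['pixels'][:,:,::-1])
"
```

```text
clock: 12.78
position: [0.5301, -0.1055, 0.1255]
orientation: [-1.998, 1.57, -2.312]
contact_force: [-0.4, 0.1, -0.9]
width: 0.0255
[ 0.5301 -0.1055  0.1255] [-0.4  0.1 -0.9] w 0.0255 J [-0.42  0.18  1.8  -0.    1.17 -1.68] t 12.7833
tool x [-0.    -0.001 -1.   ] yaz 72.0
align turn [ 0.   -0.02  0.04]
delta tool [-0.0005  0.0004 -0.0002]
[0.03063237 0.05732996 0.00751785]
```

View pics/w11.png

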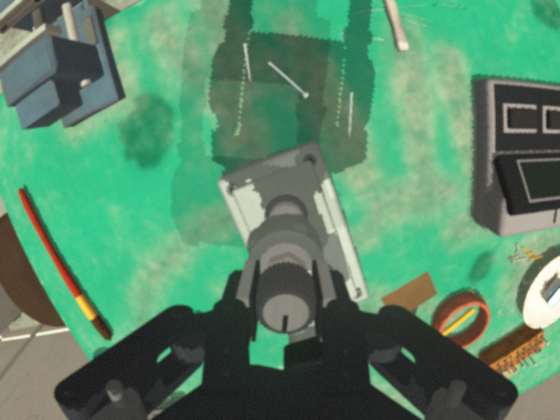

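```bash
python3 -m jog '[[0,0,0,4,0,0,1],[0,0,0,6,0,0,1],[0,0,0,6,0,0,1],[0,0,0,6,0,0,1],[0,0,0,6,0,0,1],[0,0,0,6,0,0,1]]';python3 st.py .530 -.105 .126;python3 -c "
from station import arm
import cv2
s=arm.get_state();print(s['torque'])
p=arm.get_image('wrist');cv2.imwrite('pics/w12.png',p['pixels'][:,:,::-1])
"
```

```text
clock: 13.33
position: [0.5302, -0.1054, 0.1253]
orientation: [-0.896, 1.57, -1.827]
contact_force: [0.3, -0.1, -1.7]
width: 0.0253
[ 0.5302 -0.1054  0.1253] [ 0.3 -0.1 -1.7] w 0.0253 J [-0.42  0.18  1.8  -0.    1.17 -1.06] t 13.3333
tool x [-0.    -0.001 -1.   ] yaz 36.7
align turn [0.   0.02 0.03]
delta tool [-0.0007  0.0001 -0.0004]
[ 0.03088084 -0.02067766  0.0249967 ]
```

View pics/w12.png

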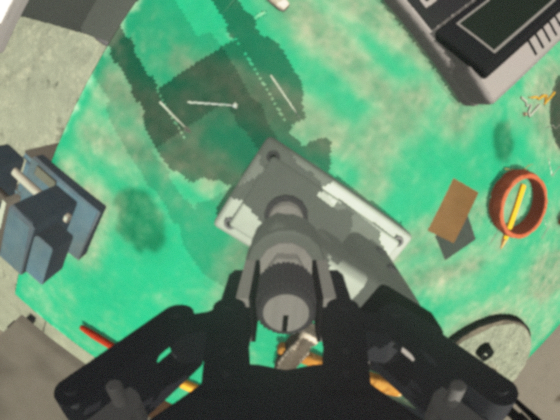

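```bash
python3 -m jog '[[0,0,0,6,0,0,1],[0,0,0,6,0,0,1],[0,0,0,6,0,0,1],[0,0,0,6,0,0,1],[0,0,0,6,0,0,1],[0,0,0,6,0,0,1],[0,0,0,6,0,0,1],[0,0,0,6,0,0,1],[0,0,0,6,0,0,1],[0,0,0,6,0,0,1],[0,0,0,6,0,0,1],[0,0,0,6,0,0,1],[0,0,0,6,0,0,1],[0,0,0,6,0,0,1],[0,0,0,6,0,0,1],[0,0,0,6,0,0,1]]';python3 st.py .530 -.105 .126;python3 -c "
from station import arm
import cv2
s=arm.get_state();print(s['torque'])
p=arm.get_image('wrist');cv2.imwrite('pics/w13.png',p['pixels'][:,:,::-1])
"
```

```text
clock: 14.72
position: [0.5306, -0.1054, 0.1248]
orientation: [1.58, 1.569, -1.069]
contact_force: [0.5, -0.6, -0.6]
width: 0.0255
[ 0.5306 -0.1054  0.1248] [ 0.5 -0.6 -0.6] w 0.0255 J [-0.42  0.18  1.8  -0.    1.17  0.66] t 14.7167
tool x [ 0.001 -0.001 -1.   ] yaz -61.8
align turn [ 0.   -0.   -0.09]
delta tool [-0.0012 -0.0006  0.0003]
[-0.00361335 -0.00303259  0.06090427]
```

View pics/w13.png

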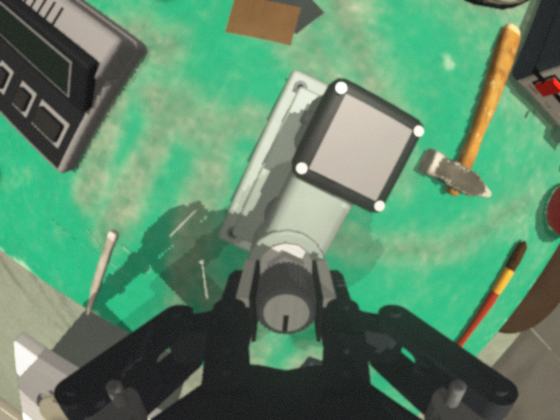

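```bash
T='from station import arm;s=arm.get_state();print(s["torque"].round(3),s["effort"][5].round(3),s["orientation"].round(3),s["joint_pos"][5].round(4))'; python3 -m jog '[[0,0,0,4,0,0,1],[0,0,0,4,0,0,1],[0,0,0,4,0,0,1],[0,0,0,4,0,0,1]]';python3 -c "$T"; python3 -m jog '[[0,0,0,2,0,0,1]]'; python3 -c "$T";python3 -m jog '[[0,0,0,2,0,0,1]]';python3 -c "$T";python3 -m jog '[[0,0,0,2,0,0,1]]';python3 -c "$T"; python3 st.py
```

```text
clock: 15.1
position: [0.5306, -0.1055, 0.1246]
orientation: [1.901, 1.569, -1.027]
contact_force: [0.9, -1.1, -1.3]
width: 0.0252
[ 0.032 -0.061  0.067] -0.8 [ 1.901  1.569 -1.027] 0.9379
clock: 15.18
position: [0.5306, -0.1055, 0.1246]
orientation: [1.932, 1.569, -1.029]
contact_force: [0.4, -0.9, -1.0]
width: 0.0253
[ 0.025 -0.005  0.07 ] -0.046 [ 1.932  1.569 -1.029] 0.9712
clock: 15.27
position: [0.5306, -0.1055, 0.1246]
orientation: [1.991, 1.569, -1.002]
contact_force: [0.5, -0.2, -1.7]
width: 0.0256
[0.066 0.047 0.066] -0.324 [ 1.991  1.569 -1.002] 1.0033
clock: 15.35
position: [0.5306, -0.1055, 0.1246]
orientation: [1.973, 1.569, -1.051]
contact_force: [-0.8, 0.1, -1.5]
width: 0.0257
[ 0.05  -0.034  0.525] 0.059 [ 1.973  1.569 -1.051] 1.035
[ 0.5306 -0.1055  0.1246] [-0.8  0.1 -1.5] w 0.0257 J [-0.42  0.18  1.8  -0.    1.17  1.03] t 15.35
tool x [ 0.001 -0.002 -1.   ] yaz -83.3
align turn [ 0.   -0.04 -0.1 ]
```

```bash
T='from station import arm;s=arm.get_state();print(s["torque"].round(3),s["joint_pos"][5].round(4))'; python3 -m jog '[[0,0,0,2,0,0,1]]'; python3 -c "$T";python3 -m jog '[[0,0,0,0,0,0,1]]';python3 -c "$T"; python3 st.py;python3 -c "
from station import arm
import cv2
p=arm.get_image('wrist');cv2.imwrite('pics/w14.png',p['pixels'][:,:,::-1])
"
```

```text
clock: 15.43
position: [0.5306, -0.1055, 0.1246]
orientation: [1.936, 1.569, -1.12]
contact_force: [-0.2, -0.5, -1.1]
width: 0.0253
[-0.061  0.052  0.052] 1.0666
clock: 15.52
position: [0.5306, -0.1056, 0.1246]
orientation: [1.92, 1.569, -1.133]
contact_force: [-0.3, -1.2, -1.5]
width: 0.0256
[ 0.036 -0.014 -0.022] 1.0635
[ 0.5306 -0.1056  0.1246] [-0.3 -1.2 -1.5] w 0.0256 J [-0.42  0.18  1.8  -0.    1.17  1.06] t 15.5167
tool x [ 0.001 -0.002 -1.   ] yaz -84.9
align turn [ 0.   -0.04 -0.11]
```

View pics/w14.png

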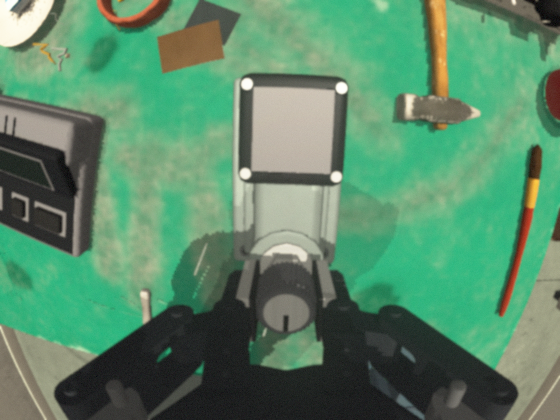

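```bash
T='from station import arm;s=arm.get_state();print(s["torque"].round(3),s["joint_pos"][5].round(4))'; for i in 1 2; do python3 -c "$T"; done;  python3 -m jog '[[0,0,0,2,0,0,1]]'|head -1; python3 -c "$T";python3 -m jog '[[0,0,0,2,0,0,1]]'|head -1;python3 -c "$T";python3 -m jog '[[0,0,0,2,0,0,1]]'|head -1;python3 -c "$T"
```

```text
[-0.024  0.018  0.03 ] 1.0627
[-0.024  0.018  0.03 ] 1.0627
clock: 15.65
[ 0.02   0.019 -0.09 ] 1.0937
clock: 15.73
[-0.027 -0.063  0.394] 1.1262
clock: 15.82
[-0.039 -0.006  0.119] 1.159
```

```bash
T='from station import arm;s=arm.get_state();print(s["torque"].round(3),s["joint_pos"][5].round(4))';python3 -m jog '[[0,0,0,3,0,0,1]]'|head -1;python3 -c "$T";python3 -m jog '[[0,0,0,3,0,0,1]]'|head -1;python3 -c "$T"; python3 -c "
from station import arm
import cv2
p=arm.get_image('wrist');cv2.imwrite('pics/w15.png',p['pixels'][:,:,::-1])
a=cv2.imread('pics/w13.png');b=cv2.imread('pics/w14.png');c=p['pixels'][:,:,::-1]
cv2.imwrite('pics/cmp.png',cv2.hconcat([cv2.resize(i[240:350,230:345],None,fx=2.3,fy=4,interpolation=2) for i in(a,b,c)]))
";python3 st.py
```

```text
clock: 15.9
[-0.031 -0.     0.478] 1.2088
clock: 15.98
[-0.059 -0.105  0.003] 1.2592
[ 0.5309 -0.1056  0.1247] [ 0.3 -0.9 -1.3] w 0.0255 J [-0.42  0.18  1.8  -0.    1.17  1.26] t 16.0333
tool x [ 0.001 -0.003 -1.   ] yaz -96.3
align turn [-0.   -0.1  -0.14]
```

View pics/cmp.png

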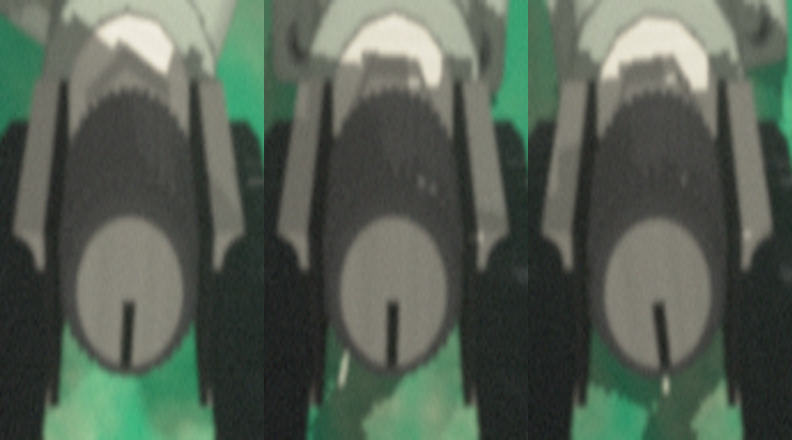

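View pics/w15.png

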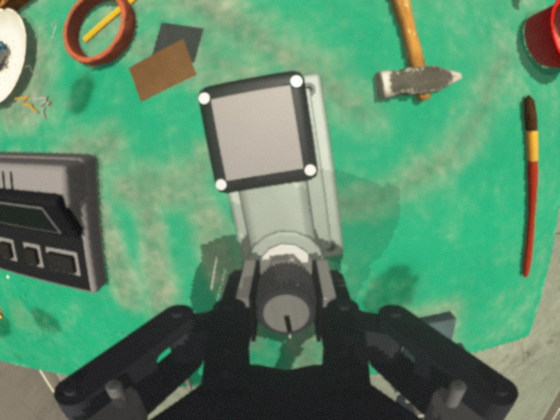

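```bash
python3 -m jog '[[0,0,0,0,0,0,-0.05],[0,0,0,0,0,0,-0.05],[0,0,0,0,0,0,-0.05],[0,0,0,0,0,0,-0.05],[-0.01,0,0,0,0,0,-0.05],[-0.02,0,0,0,0,0,-0.05],[-0.025,0,0,0,0,0,-0.05],[-0.03,0,0,0,0,0,-0.05],[0,0,0,0,0,0,-0.05]]' ;python3 st.py .507 .115 .10; python3 -c "
from station import arm
import cv2
p=arm.get_image('wrist');cv2.imwrite('pics/w16.png',p['pixels'][:,:,::-1])"
```

```text
clock: 16.78
position: [0.53, -0.105, 0.2148]
orientation: [1.151, 1.569, -2.086]
contact_force: [0.6, -0.2, 1.6]
width: 0.0449
[ 0.53   -0.105   0.2148] [ 0.6 -0.2  1.6] w 0.0449 J [-0.42  0.08  1.71 -0.    1.35  1.25] t 16.7833
tool x [-0.001 -0.001 -1.   ] yaz -95.5
align turn [ 0.    0.03 -0.07]
delta tool [ 0.1146 -0.2169  0.044 ]
```

View pics/w16.png

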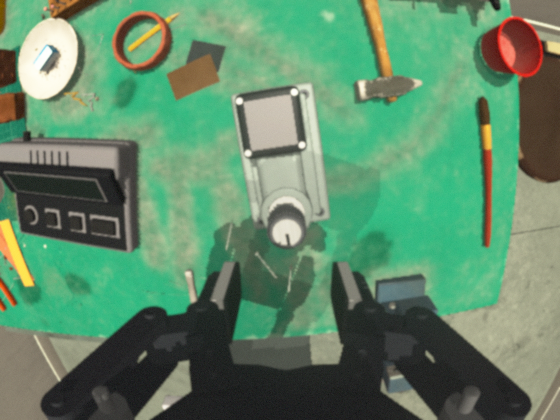

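```bash
python3 -c "
import cv2
a=cv2.imread('pics/w16.png');cv2.imwrite('pics/w16z.png',cv2.resize(a[75:260,210:350],None,fx=3.2,fy=3.2,interpolation=2))"; python3 -m jog '[[0,-0.036,0.0073,0,0,0,1],[0,-0.036,0.0073,0,0,0,1],[0,-0.036,0.0073,0,0,0,1],[0,-0.036,0.0073,0,0,0,1],[0.02,-0.036,0.0073,0,0,0,1],[0.02,-0.036,0.0073,0,0,0,1],[0.02,0,0,0,0,0,1],[0,0,0,0,0,0,1]]' ;python3 st.py .507 .115 .10; python3 -c "
from h import *
from station import arm
import cv2
p=arm.get_image('wrist');p['fish']=1;pickle.dump(p,open('pics/w17.pkl','wb'));cv2.imwrite('pics/w17.png',p['pixels'][:,:,::-1])
for r in arm.pinpoint(p,'zero_key_top'): print(r,atz(p,*r['position'][::-1],.037))"
```

```text
clock: 17.5
position: [0.5049, 0.1209, 0.1515]
orientation: [1.552, 1.57, -1.687]
contact_force: [-0.7, 0.0, -0.3]
width: -0.0001
[0.5049 0.1209 0.1515] [-0.7  0.  -0.3] w -0.0001 J [ 0.    0.09  1.83 -0.    1.22  1.67] t 17.5
tool x [-0.    -0.001 -1.   ] yaz -95.6
align turn [ 0.    0.   -0.07]
delta tool [ 0.0515  0.0056 -0.0027]
{'position': [205.2, 293.6], 'p': 0.97} [0.50795342 0.11344903 0.037     ]
```

View pics/w16z.png

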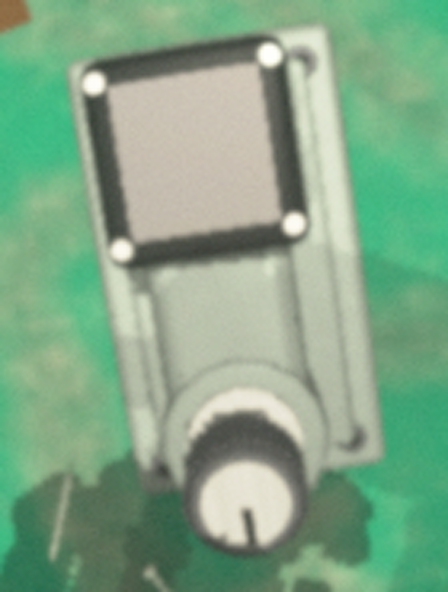

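View pics/w17.png

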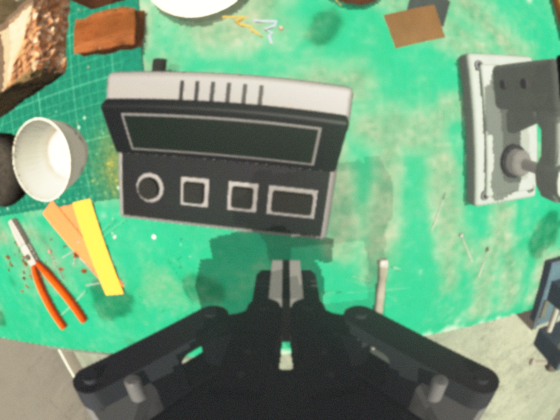

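```bash
python3 -m jog '[[0.02,0.003,-0.0013,0,0,0,1],[0.02,0.003,-0.0013,0,0,0,1],[0.02,0,0,0,0,0,1],[0.02,0,0,0,0,0,1],[0,0,0,0,0,0,1]]' ;python3 st.py .507 .1145 .043; python3 -c "
from station import arm
import cv2
p=arm.get_image('wrist');cv2.imwrite('pics/w18.png',p['pixels'][:,:,::-1])"
```

```text
clock: 18.02
position: [0.519, 0.1075, 0.0825]
orientation: [3.138, 1.548, -0.11]
contact_force: [-0.7, 0.0, 0.1]
width: 0.0002
[0.519  0.1075 0.0825] [-0.7  0.   0.1] w 0.0002 J [-0.02  0.2   1.87 -0.    1.05  1.66] t 18.0167
tool x [ 0.022 -0.002 -1.   ] yaz -96.1
align turn [-0.  -1.3 -0. ]
delta tool [ 0.0392 -0.0057  0.0135]
```

View pics/w18.png

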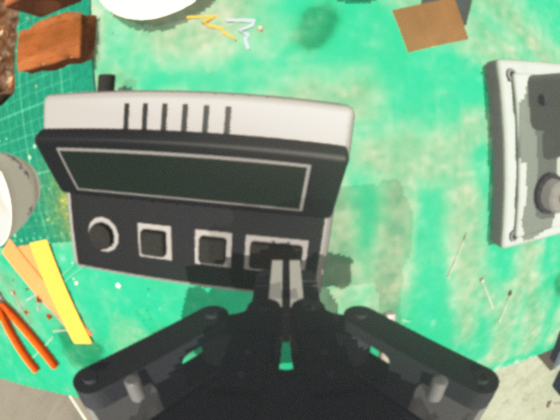

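```bash
python3 -m jog '[[0.005,-0.003,0.007,0,-1.3,0,1],[0.008,-0.003,0.006,0,0,0,1],[0.008,0,0,0,0,0,1],[0,0,0,0,0,0,1]]' ;python3 st.py .507 .1145 .043
```

```text
clock: 18.4
position: [0.5124, 0.1137, 0.0685]
orientation: [-3.051, 1.559, -0.019]
contact_force: [-0.0, 0.0, -0.8]
width: -0.0002
[0.5124 0.1137 0.0685] [-0.   0.  -0.8] w -0.0002 J [-0.01  0.21  1.88 -0.    1.04  1.67] t 18.4
tool x [ 0.011 -0.    -1.   ] yaz -96.3
align turn [ 0.   -0.65  0.06]
delta tool [ 0.0255 -0.0002  0.0058]
```

```bash
python3 -m jog '[[0.006,0,0.005,0,-0.6,0,1],[0.007,0,0.001,0,0,0,1],[0.006,0,0,0,0,0,1],[0.003,0,0,0,0,0,1],[0,0,0,0,0,0,1]]' ;python3 st.py .507 .1145 .033
```

```text
clock: 18.82
position: [0.5064, 0.1148, 0.0451]
orientation: [-2.453, 1.569, 0.58]
contact_force: [0.0, -0.6, 0.1]
width: 0.0002
[0.5064 0.1148 0.0451] [ 0.  -0.6  0.1] w 0.0002 J [-0.01  0.25  1.9   0.    1.    1.67] t 18.8167
tool x [ 0.002  0.001 -1.   ] yaz -96.2
align turn [ 0.   -0.08  0.07]
delta tool [ 0.0121  0.0003 -0.0007]
```

```bash
python3 -m jog '[[0.004,0,0,0,0,0,1],[0.003,0,0,0,0,0,1],[0.002,0,0,0,0,0,1],[0.002,0,0,0,0,0,1],[0.002,0,0,0,0,0,1],[0.002,0,0,0,0,0,1],[0.002,0,0,0,0,0,1]]' ;python3 st.py .507 .1145 .033
```

```text
clock: 19.4
position: [0.5069, 0.1148, 0.0327]
orientation: [0.073, 1.568, 3.107]
contact_force: [-10.3, -1.2, 20.5]
width: 0.0001
[0.5069 0.1148 0.0327] [-10.3  -1.2  20.5] w 0.0001 J [-0.01  0.27  1.89  0.    0.98  1.67] t 19.4
tool x [-0.003  0.    -1.   ] yaz -96.1
align turn [ 0.    0.14 -0.01]
delta tool [-0.0003  0.0003 -0.0002]
```

```bash
python3 -m jog '[[-0.02,0,0,0,0,0,1],[-0.04,0,0,0,0,0,1],[-0.04,0,0,0,0,0,1],[-0.04,0,0,0,0,0,1],[-0.04,0,0,0,0,0,1],[0,0.036,-0.0078,0,0,0,-0.05],[0,0.036,-0.0078,0,0,0,-0.05],[0,0.036,-0.0078,0,0,0,-0.05],[0,0.036,-0.0078,0,0,0,-0.05],[0,0.036,-0.0078,0,0,0,-0.05],[0,0.03,-0.0078,0,0,0,-0.05],[0,0,0,0,0,0,-0.05]]' ;python3 st.py .530 -.1055 .1255;python3 -c "
from station import arm
import cv2
p=arm.get_image('wrist');cv2.imwrite('pics/w19.png',p['pixels'][:,:,::-1])"
```

```text
clock: 20.4
position: [0.5349, -0.1069, 0.2256]
orientation: [2.741, 1.561, -0.499]
contact_force: [0.3, -1.0, 0.9]
width: 0.0452
[ 0.5349 -0.1069  0.2256] [ 0.3 -1.   0.9] w 0.0452 J [-0.42  0.08  1.69 -0.    1.36  1.25] t 20.4
tool x [ 0.008 -0.005 -1.   ] yaz -95.7
align turn [-0.   -0.51 -0.22]
delta tool [ 0.1001 -0.0012  0.0059]
```

View pics/w19.png

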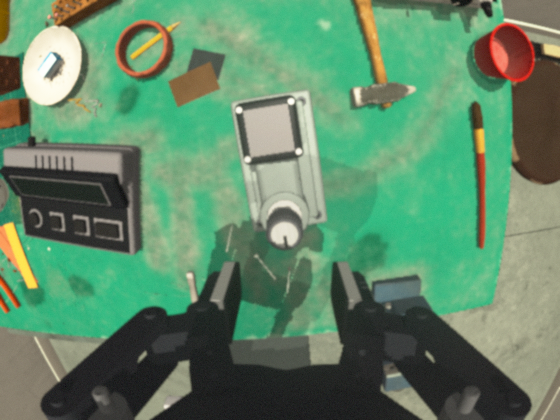

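```bash
python3 -m jog '[[0.015,-0.001,0.006,0,-0.5,0,-0.05],[0.015,0,0.001,0,0,0,-0.05],[0.015,0,0.001,0,0,0,-0.05],[0.01,0,0.001,0,0,0,-0.05],[0,0,0,0,0,0,-0.05]]' ;python3 st.py .530 -.1055 .1255
```

```text
clock: 20.87
position: [0.5234, -0.0976, 0.1645]
orientation: [-0.074, 1.567, 2.973]
contact_force: [-0.1, -0.3, -0.0]
width: 0.0447
[ 0.5234 -0.0976  0.1645] [-0.1 -0.3 -0. ] w 0.0447 J [-0.41  0.11  1.78 -0.    1.25  1.26] t 20.8667
tool x [-0.004  0.001 -1.   ] yaz -95.5
align turn [0.   0.23 0.02]
delta tool [ 0.039   0.0072 -0.0075]
```

```bash
python3 -m jog '[[0,0.007,-0.0075,0,0.2,0,-0.05],[0,0,0,0,0,0,-0.05]]' ;python3 st.py .530 -.1055 .1255
```

```text
clock: 21.03
position: [0.5296, -0.1035, 0.1632]
orientation: [-0.422, 1.568, 2.627]
contact_force: [-0.4, 0.2, 1.1]
width: 0.0449
[ 0.5296 -0.1035  0.1632] [-0.4  0.2  1.1] w 0.0449 J [-0.42  0.13  1.77  0.    1.25  1.25] t 21.0333
tool x [-0.003  0.001 -1.   ] yaz -95.3
align turn [0.   0.16 0.07]
delta tool [ 0.0377  0.002  -0.0007]
```

```bash
python3 -m jog '[[0.01,0.002,-0.0007,0,0,0,-0.05],[0.01,0,0,0,0,0,-0.05],[0.008,0,0,0,0,0,-0.05],[0,0,0,0,0,0,-0.05]]' ;python3 st.py .530 -.1055 .1255
```

```text
clock: 21.37
position: [0.532, -0.1062, 0.1345]
orientation: [-3.103, 1.57, -0.053]
contact_force: [0.0, 0.3, -0.8]
width: 0.0449
[ 0.532  -0.1062  0.1345] [ 0.   0.3 -0.8] w 0.0449 J [-0.42  0.17  1.78  0.    1.19  1.24] t 21.3667
tool x [ 0.001 -0.    -1.   ] yaz -95.3
align turn [ 0.   -0.07  0.  ]
delta tool [ 0.009  -0.0005  0.0021]
```

```bash
python3 -m jog '[[0.005,0,0.002,0,0,0,-0.05],[0.004,0,0,0,0,0,-0.05],[0,0,0,0,0,0,-0.05],[0,0,0,0,0,0,0.6],[0,0,0,0,0,0,0.6],[0,0,0,0,0,0,0.6],[0,0,0,0,0,0,1],[0,0,0,0,0,0,1],[0,0,0,0,0,0,1]]' 40 ;python3 st.py .530 -.1055 .1255;python3 -c "
from station import arm
import cv2
print(arm.get_state()['torque'])
p=arm.get_image('wrist');cv2.imwrite('pics/w20.png',p['pixels'][:,:,::-1])
a=p['pixels'][:,:,::-1];cv2.imwrite('pics/w20z.png',cv2.resize(a[60:350,200:380],None,fx=2,fy=2,interpolation=2))"
```

```text
clock: 22.12
position: [0.5295, -0.1056, 0.1242]
orientation: [-2.042, 1.57, 1.007]
contact_force: [-0.3, 0.0, -2.0]
width: 0.0253
[ 0.5295 -0.1056  0.1242] [-0.3  0.  -2. ] w 0.0253 J [-0.42  0.18  1.8   0.    1.17  1.24] t 22.1167
tool x [ 0.     0.001 -1.   ] yaz -95.3
align turn [ 0.   -0.02  0.05]
delta tool [-0.0013 -0.0001 -0.0005]
[0.04642217 0.0432443  0.00730201]
```

View pics/w20z.png

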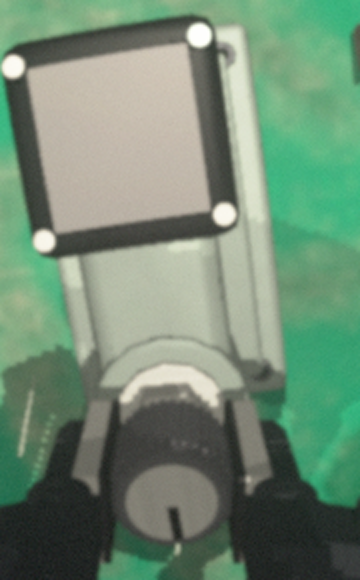

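```bash
python3 -m jog '[[0,0,0,-4,0,0,1],[0,0,0,-6,0,0,1],[0,0,0,-6,0,0,1],[0,0,0,-6,0,0,1],[0,0,0,-6,0,0,1],[0,0,0,-6,0,0,1],[0,0,0,-6,0,0,1],[0,0,0,-6,0,0,1],[0,0,0,-6,0,0,1],[0,0,0,-6,0,0,1],[0,0,0,-6,0,0,1],[0,0,0,-6,0,0,1],[0,0,0,-6,0,0,1],[0,0,0,-6,0,0,1],[0,0,0,0,0,0,1],[0,0,0,0,0,0,1]]';python3 st.py;python3 -c "
from station import arm
import cv2
print(arm.get_state()['torque'])
p=arm.get_image('wrist');cv2.imwrite('pics/w21.png',p['pixels'][:,:,::-1])
a=p['pixels'][:,:,::-1];cv2.imwrite('pics/w21z.png',cv2.resize(a[200:350,200:380],None,fx=4,fy=4,interpolation=2))"
```

```text
clock: 23.5
position: [0.5302, -0.1065, 0.1247]
orientation: [1.771, 1.568, 0.035]
contact_force: [1.1, 1.0, -1.5]
width: 0.0253
[ 0.5302 -0.1065  0.1247] [ 1.1  1.  -1.5] w 0.0253 J [-0.42  0.18  1.8   0.    1.17 -0.26] t 23.5
tool x [ 0.002  0.    -1.   ] yaz -9.5
align turn [ 0.   -0.03 -0.13]
[ 0.03696516  0.0200314  -0.0443925 ]
```

View pics/w21.png

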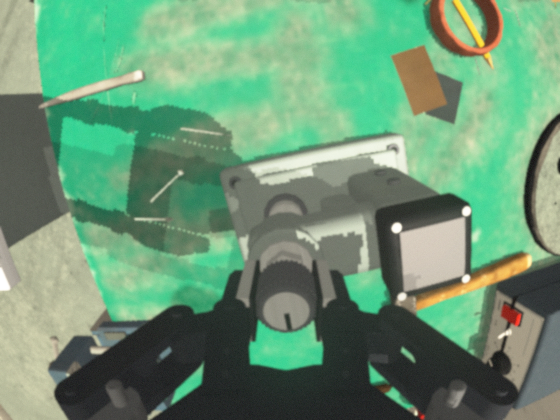

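View pics/w21z.png

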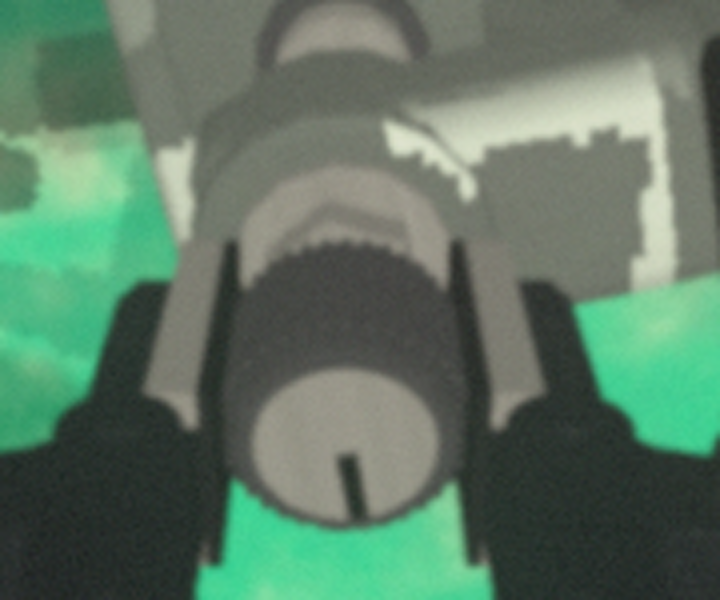

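```bash
python3 -m jog '[[0,0,0,-2.2,0,0,1],[0,0,0,-2,0,0,1],[0,0,0,0,0,0,1],[0,0,0,0,0,0,1]]'|head -1;python3 st.py;python3 -c "
from station import arm
import cv2
print(arm.get_state()['torque'])
p=arm.get_image('wrist');cv2.imwrite('pics/w22.png',p['pixels'][:,:,::-1])
a=p['pixels'][:,:,::-1];cv2.imwrite('pics/w22z.png',cv2.resize(a[60:350,170:500],None,fx=2,fy=2,interpolation=2))
p=arm.get_image('side');cv2.imwrite('pics/s22.png',p['pixels'][:,:,::-1])
p=arm.get_image('top');cv2.imwrite('pics/t22.png',p['pixels'][:,:,::-1])"
```

```text
clock: 23.88
[ 0.5302 -0.1065  0.1247] [ 0.9  0.3 -2.1] w 0.0249 J [-0.42  0.18  1.8   0.    1.17 -0.32] t 23.8833
tool x [ 0.003  0.    -1.   ] yaz -5.7
align turn [-0.   -0.02 -0.14]
[ 0.07577274 -0.00571643  0.10028615]
```

View pics/w22z.png

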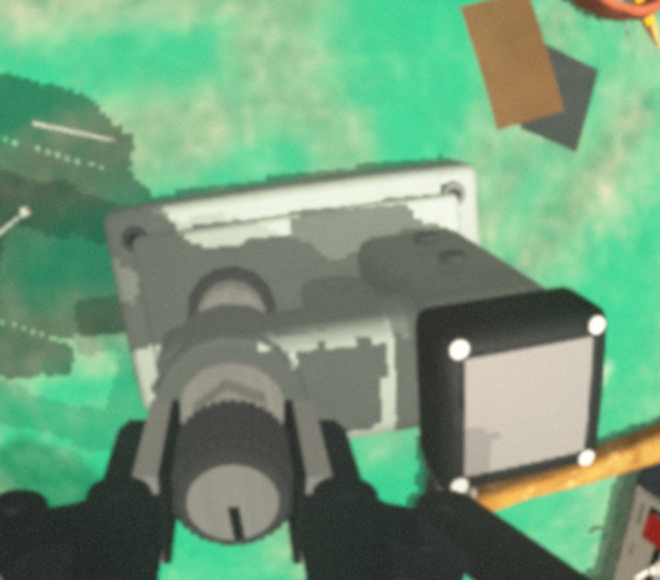

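View pics/s22.png

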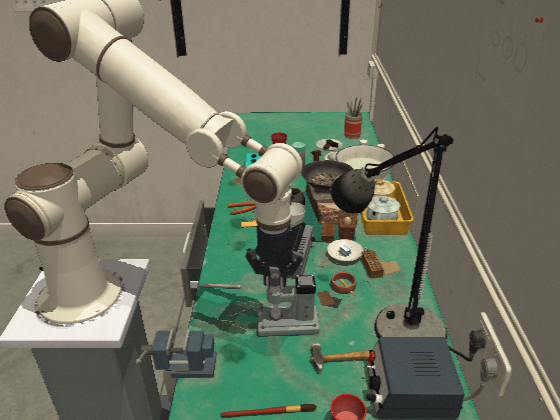

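```bash
python3 -c "
from station import arm
print(arm.finish_job())"
```

```text
the job is handed in; nothing more can be done
None
```

The gauge is zeroed and set for half-millimetre strip. The job was handed in at about 24 s with the gripper still holding the thumbscrew at 40 N.

- **Power and millimetre keys:** I pressed power, then millimetre, on the grey readout. Each went to its stop, 4 mm down, at about 17 to 22 N. I left the memory key and the turquoise look-alike alone.
- **Seating:** I screwed the thumbscrew clockwise about 157°, until it slipped in the jaws. The groove then lay along the gauge's -x, as it should when seated. The torque readings there were noisy, so I trusted the slip and the groove direction.
- **Zero key:** With the spindle seated I pressed the zero key to its stop, at about 20 N.
- **Backing off:** I gripped the thumbscrew again and turned it back. The measured gripper turn was 89.6°, and the groove turned with the jaws, so the gap is about 0.5 mm.

The last side picture shows the hammer and punch where they were. I could not read anything on the readout display, so full key travel was judged only from height and force.

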